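# Ease the spring clip off the guide-wheel pin with a wedge

## Task

Take the orange-handled wedge from its wooden stand, feel for the head of the bracket's pin with the blade's flat face, and slide the blade down along it, inside the bow of the brass spring clip, until the clip spreads and comes off the pin. Never force it: push lightly, about 15 N at most, and do not pull at the clip with the fingers while it is still on the pin. Then put the wedge back, fully down in its stand, and the clip in the red bin, and leave the yellow spare wheel alone.

Things in the scene. Friction and masses are not known exactly. Their poses are not given: they have to be found in the camera images.
- bracket: Grey channel bracket, fixed, on a dark base plate (118 x 84 mm), a blue wheel inside. Origin on the trolley under the axis of its upright pin, z up; +x runs from the pin along a slot, 12 mm wide, in the flat top. The top is at z = 88 mm, x = -43 to 63, y = -24 to 24 mm; the slot reaches from the pin to x = 31 mm and is free below down to z = 45 mm.
- pin_head (a point): Centre of the top of the pin's round head, 103 mm above the trolley, on the pin's axis. The steel pin is 13 mm thick; its head, 17 mm across, reaches from z = 95 to 103 mm. In the 7 mm between it and the bracket's top sits the clip.
- spring_clip: Brass-coloured flat U-shaped spring clip, 5 mm thick, on the bracket's top astride the pin. Origin on its underside, at the start on the pin's axis, axes as the bracket's. A stiff bow crosses the slot; its corners, x = 8 to 16 mm, 28 mm wide over all in y, are the place to pinch it. Two sprung arms run to x = -14 mm and snap round the pin. When off, draw it 15 mm on along +x, from under the head, before lifting.
- clip_bow (a point): Middle of the bow's inner face, 12 mm from the clip's origin, 3.5 mm from the pin's head. The clip comes off to +x: moving the bow some 6 mm that way spreads the arms over the pin (up to 15 N on the blade); it then springs on and lies loose on the top, 8 to 25 mm from its place, maybe turned. A blade slid down to 38 mm below the bracket's top is deep enough.
- wedge: Steel wedge, 0.16 kg, blade down in the stand. Origin at the tip of the flat face, z up. The flat face looks to -x, the ramp to +x. Blade 6.5 mm wide (y); thickness (x) 2 mm for the lowest 4 mm, growing to 15 mm at z = 40 mm; flange 24 x 30 mm at z = 60 to 65 mm. The blade leans in the handle up to 7 degrees toward -x or +x, unmeasured, so the tip lies up to 7 mm in x from this origin: find it by feel.
- wedge_handle (a point): Middle of the orange handle: 19 mm (x) by 26 mm (y), from 65 to 111 mm above the wedge's origin, centred 7.5 mm to +x of the flat face; a black stripe marks the flat side. The blade is pivoted below it, 56 mm above the tip, about y, and yields stiffly: to about 4 N at the tip.
- stand: Fixed wooden block, 76 x 66 mm, 70 mm high, origin under its centre. A pocket 33 mm (x) by 14 mm (y) goes down its middle to 8 mm above the trolley. The wedge hangs in it by its flange, which rests on the block: axes as the block's, wedge origin at x = -7.5 mm, y = 0 (each give or take 1 mm), z = 10 mm.
- parts_bin: Red open bin, fixed, 94 x 130 mm outside and 70 x 106 mm inside (x by y), 70 mm high. Origin at the centre of its underside.
- spare_wheel: Yellow spare wheel lying flat and loose, 62 mm across, 20 mm high, origin at the centre of its underside; leave it alone.
Things that resemble listed ones, but are neither listed nor needed, are in the scene too. There is more than one size of the stand; the job needs the larger.

How it is judged (in metres and radians):
On the way, in this order (a step that is already met when the one before it is completed fails the run):
1. the wedge is down between the pin and the clip's bow, its tip through the bracket's top (height (world z) of wedge below 0.083 m and horizontal distance between wedge and bracket below 0.025 m), for 0.02 s.
2. the clip has come off the pin (x of spring_clip in the frame of bracket above 0.008 m and height (world z) of spring_clip below 0.12 m), for 0.2 s.
At the end, for the whole second after the job is handed in: The clip lies at rest inside the red bin (within its walls, below 50 mm), and the wedge stands upright (within 0.1 rad) and fully down in its stand, at rest, its origin within 15 mm of the trolley top (x of spring_clip in the frame of parts_bin between -0.04 and 0.04 m and y of spring_clip in the frame of parts_bin between -0.057 and 0.057 m and height (world z) of spring_clip below 0.05 m and linear speed of each of spring_clip, wedge below 0.02 m/s and horizontal distance between wedge and stand below 0.02 m and height (world z) of wedge below 0.015 m and angle between wedge's own z axis and vertical below 0.1 rad); the robot touches nothing.
It fails at once if the wedge presses on the clip with over 20 N (contact force between wedge and spring_clip above 20 N).
It fails at once if the wedge presses on the bracket or its pin with over 25 N (contact force between wedge and bracket above 25 N).
It fails at once if the fingers pull at the clip while it is still on the pin (contact force between the fingers and spring_clip above 1 N and horizontal distance between spring_clip and bracket below 0.006 m and height (world z) of spring_clip below 0.1 m).
It fails at once if the spare wheel is moved by over 30 mm (distance of spare_wheel from where it was at the start of the episode above 0.03 m).
It also fails if it takes over 67 s, if anything falls off the work surface, if the arm or the gripper's body presses on something with over 40 N, if the wrist force passes 120 N, or if a joint passes its speed limit or range.

## Robot

A 6-joint arm with a two-finger parallel gripper is mounted at the origin on a cart in front of the work surface, level with it; the furniture and walls round the work are solid. World frame = base frame: x ahead of the robot, y to its left, z up, the work surface at z = 0. Lengths are in m, angles in degrees, forces in N, time in s.
With the tool pointing down it reaches from about 0.35 to 0.875 m from the base axis. Payload 15.5 kg.
Tool frame: the origin (TCP) lies midway between the tips of the shut fingers; the grasp point (between the pads) lies 19 mm behind it; z points along the fingers, x is the direction in which the jaws open and shut, and the axes are right-handed (so a half turn about z gives the same grasp; the last joint's range is limited). The gripper opens to 85 mm and grips with 20 to 120 N. Pads are 22 mm wide; open, the fingers measure 114 mm over their backs; the gripper's body (76 mm by 85 mm) begins 54 mm behind the grasp point. The pads swing forward as they close: fully open they stand 13 mm farther back than shut.
Start: joints at [-70.216, 28.281, 77.091, -0, 74.628, -5.472], TCP at [0.267, -0.565, 0.231] pointing down, gripper open.
Joint ranges: [-166.48, 166.48], [-47.26, 123.95], [12.59, 153.08], [-70.14, 250.14], [6.76, 159.57], [-176.63, 176.63]. Speed limits (degrees/s): [108.29, 108.29, 147.25, 172.46, 172.46, 172.46].

## Interface

Orientations are given as a 3x3 rotation matrix whose columns are the frame's x, y, z axes.
In Python, from workcell import bot gives the robot as it stands. The module is installed in compiled form; this text tells all that it offers.
- The arm moves only by the tool play_rows, never from a script. Its argument "deltas" is a list of rows, each an object of numbers: "ax", "ay", "az": the turn, a rotation vector about the world's x, y, z in degrees; "x", "y", "z": the shift along the world's x, y, z in m; "fingers": the opening, from -1 (shut) to 1 (fully open). A call has 1 to 12 rows; each row is the pose to reach, as a shift and turn from the pose measured when the call began; what a row does not reach only later rows make up. A row lasts 1/12 s, in which the tool goes at most 41.7 mm and 7.16 degrees, less where a joint would pass 70% of its speed; a pose out of reach is approached as far as the arm can. A call with a gripper value outside its range is refused whole. The fingers move at their own pace and stop on an object; "squeeze" is the grip in N (left out, the last holds). Time passes only in rows, so rows that repeat a pose let the fingers close. It gives the time, the measured TCP pose, the force and the opening at its end, in the units of the state.
- bot.get_obs(): the state, without advancing time (a new reading comes with each control period).
- bot.capture(name): name is "scene" or "top"; returns a dict with "image" (384x512x3 uint8, red, green, blue), "z_map" (384x512 float32, m along the optical axis (not along the pixel's ray), 0 where there is no reading), "mtx" (3x3 intrinsics, pixels), "camera_from_world" (4x4, takes a point from world to camera coordinates). Camera axes: x right, y up, looking along -z (the intrinsics and any distortion apply to the point x, -y, -z); pixel columns grow to the right and rows downward; lengths in m; the calibration is good to about 2 mm. A picture is of the moment at which its call begins.
- bot.close_job(): hands the job in, once; it reports no verdict.
Trained networks look in the newest picture that a camera, given by its name, has taken for a name from the list of things; names that differ only in an ending like _2 or _b are one class to them, and where a whole thing is asked for, a point or a joint stands for the part that bears it (a point fixed in the world has none). Each returns a list of dicts, best first, with "conf" (0 to 1); they miss things now and then, are a little off and sometimes report something else, mostly with a low value. They report only what shows in the picture. A call takes as long as a camera call. They do not tell look-alikes from the thing itself.
- bot.outline_of(camera, target): "region" (384x512 bool, what is visible of it) and "point" ([row, column] in pixels, amid what is visible of it).
- bot.place_of(camera, target): "point" ([row, column] in pixels: a listed point, or the origin of a listed thing).
The state is a dict: "time_s": time; "joints": joint angles; "joint_vel": joint speeds; "effort": joint torques, N m; "ee_pos": TCP position; "orientation": TCP orientation; "ft_force": force on the tool from outside, world axes, zero at the start; "torque": the same for the moment, N m; "opening": finger opening in m.
Only numpy, scipy, OpenCV 4.12 (cv2) and the standard library are available. Lean on these libraries where they do the work, as an engineer would, in place of code of your own. Each camera call takes 0.05 s, during which the arm holds its last target. There are 200 camera calls.

## Working session

There is one attempt and no reset: what is moved stays moved. The work goes in short steps, Python scripts to look and compute and a tool call to move; the robot and the scene stay as the last step left them, time stands still between calls to the robot, and variables do not carry over. Pictures are saved under pics/ and viewed, on a budget of 10 in all, crops included, one or two more only if the job needs it, and the job is handed in when it is done.

Besides the shell and the picture viewer there is one more tool, called after "Request:" by a JSON object that holds its "name" and its "arguments", one argument or row to a line. play_rows: Moves the arm, as the interface text tells. Its arguments: {"type":"object","properties":{"deltas":{"type":"array","items":{"type":"object","properties":{"ax":{"type":"number"},"ay":{"type":"number"},"az":{"type":"number"},"x":{"type":"number"},"y":{"type":"number"},"z":{"type":"number"},"fingers":{"type":"number"}}}},"squeeze":{"type":"number"}},"required":["deltas"]}

```bash
mkdir -p pics
cat > h.py <<'E'
import numpy as np, cv2
from workcell import bot
def cap(n):
    c=bot.capture(n); return c
def px2w(c,r,col,z=None):
    """pixel->world by depth, or by intersecting the plane world z"""
    K=c["mtx"]; T=np.linalg.inv(c["camera_from_world"])
    d=np.array([(col-K[0,2])/K[0,0],-(r-K[1,2])/K[1,1],-1.0])
    o=T[:3,3]; w=T[:3,:3]@d
    if z is None:
        s=c["z_map"][int(round(r)),int(round(col))]
    else: s=(z-o[2])/w[2]
    return o+s*w
def cloud(c):
    K=c["mtx"]; T=np.linalg.inv(c["camera_from_world"]); Z=c["z_map"]
    r,k=np.mgrid[:384,:512]
    P=np.stack([(k-K[0,2])/K[0,0]*Z,-(r-K[1,2])/K[1,1]*Z,-Z],-1)
    return P@T[:3,:3].T+T[:3,3]
def save(img,n,crop=None,f=1):
    if crop: img=img[crop[0]:crop[1],crop[2]:crop[3]]
    cv2.imwrite("pics/"+n,cv2.resize(img[...,::-1],None,fx=f,fy=f,interpolation=cv2.INTER_CUBIC))
E
python3 - <<'E'
from h import *
np.set_printoptions(precision=4,suppress=True)
ims=[]
for n in("scene","top"):
    c=cap(n); ims.append(c["image"]); print(n,np.linalg.inv(c["camera_from_world"])[:3,3],c["mtx"][0,0])
    P=cloud(c)
    for t in["bracket","pin_head","spring_clip","clip_bow","wedge","wedge_handle","stand","parts_bin","spare_wheel"]:
        for d in bot.place_of(n,t)[:4]:
            r,k=d["point"]; ri,ki=min(max(int(r),0),383),min(max(int(k),0),511)
            print(t,"conf %.2f"%d["conf"],np.round(d["point"],1),P[ri,ki])
save(np.hstack([cv2.resize(i,(400,300)) for i in ims]),"a.png")
o=bot.get_obs(); print(o["ee_pos"],o["orientation"],o["ft_force"],o["opening"],o["time_s"])
E
```

```text
scene [-0.3924 -0.4625  0.4994] 361.8815745181882
bracket conf 0.62 [221.2 243.3] [0.4267 0.0372 0.028 ]
bracket conf 0.58 [205.5 194.9] [0.4726 0.2544 0.018 ]
pin_head conf 0.95 [194.1 243.8] [0.4525 0.0503 0.102 ]
pin_head conf 0.68 [215.3 356.4] [ 0.4586 -0.2797  0.1027]
spring_clip conf 0.61 [196.6 243.2] [0.4554 0.0522 0.0943]
clip_bow conf 0.40 [197.2 239.9] [0.4435 0.0589 0.0942]
wedge conf 0.52 [197.  246.3] [0.4498 0.0387 0.0956]
wedge_handle conf 0.79 [216.4 355.3] [ 0.4601 -0.2771  0.0987]
wedge_handle conf 0.74 [196.7 241. ] [0.4495 0.0555 0.0958]
stand conf 0.81 [269.1 342. ] [ 0.3239 -0.2891  0.0237]
stand conf 0.66 [243.2 354.3] [ 0.4362 -0.2865  0.0347]
parts_bin conf 0.78 [204.3 197.4] [0.4699 0.2392 0.0257]
spare_wheel conf 0.81 [242.  277.2] [ 0.3756 -0.0983  0.0187]
top [0.3351 0.0261 1.2386] 463.1495237996053
bracket conf 0.82 [206.8 239.9] [0.4429 0.0605 0.0888]
bracket conf 0.49 [197.9 364.9] [ 0.4666 -0.2562  0.0733]
pin_head conf 0.94 [195.4 241.7] [0.4701 0.0554 0.0925]
pin_head conf 0.28 [201. 364.] [ 0.4568 -0.2568  0.0697]
spring_clip conf 0.58 [200.7 238.7] [0.4561 0.0624 0.106 ]
spring_clip conf 0.28 [201.8 238.3] [0.4606 0.0646 0.0399]
clip_bow conf 0.37 [202.6 237.5] [0.4583 0.0673 0.0363]
wedge conf 0.72 [200.3 369. ] [ 0.4585 -0.2676  0.0776]
wedge conf 0.29 [230.  294.8] [ 0.3856 -0.0823  0.0192]
wedge_handle conf 0.57 [191.5 371.7] [ 0.4798 -0.2699  0.0907]
stand conf 0.86 [198.6 366.4] [ 0.4639 -0.2609  0.0745]
stand conf 0.56 [241.8 370.4] [ 0.3561 -0.2801  0.027 ]
parts_bin conf 0.66 [185.1 159.8] [0.5077 0.2774 0.0054]
spare_wheel conf 0.85 [229.9 297. ] [ 0.3882 -0.0901  0.0206]
[ 0.2666 -0.5652  0.2313] [[ 0.4267 -0.9044 -0.0001]
 [-0.9044 -0.4267  0.    ]
 [-0.0001  0.     -1.    ]] [-0.1411 -0.4942  0.2855] 0.0856821237340229 1.0
```

Run:
```python
from h import *
c=cap("top"); s=cap("scene")
a=c["image"][165:265,140:400]; b=s["image"][170:290,180:400]
A=cv2.resize(a,(780,300),interpolation=cv2.INTER_CUBIC); B=cv2.resize(b,(550,300),interpolation=cv2.INTER_CUBIC)
B=np.hstack([B,np.zeros((300,230,3),np.uint8)])
save(np.vstack([A,B]),"b.png")
```

```text
(no output)
```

View pics/a.png

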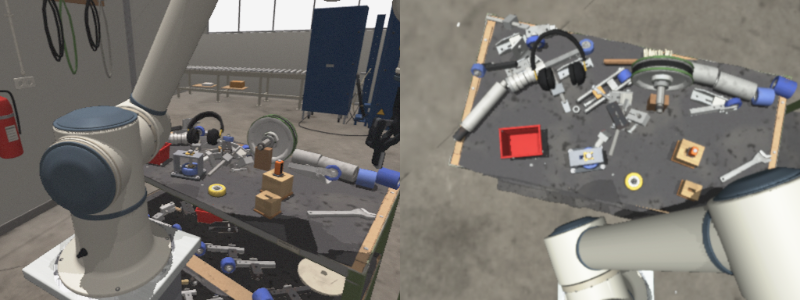

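View pics/b.png

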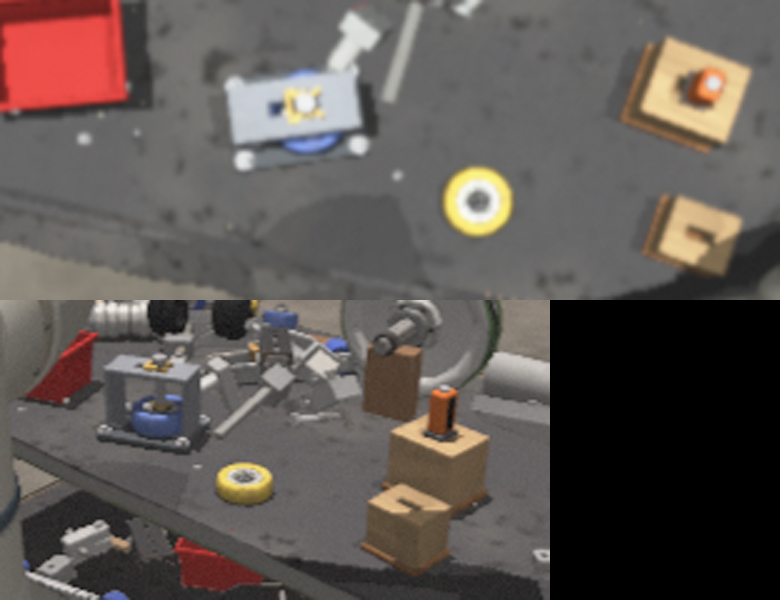

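The pictures show the bracket at top px (200,242) with its slot running left (world +y) and the bin at (185,160). The spare wheel is at (230,297).

There are two stand candidates: the large block with the orange wedge at (197,366) and a smaller empty one at (243,370). The large one fits, because it holds the wedge and is visibly bigger. The stripe is on its -y side, so the flat face looks to -y and wedge +x is about +y.

Next I'll fit the rectangles.

```bash
cat >> h.py <<'E'
def rect(P,cx,cy,rad,z0,z1,q=None):
    m=(np.hypot(P[...,0]-cx,P[...,1]-cy)<rad)&(P[...,2]>z0)&(P[...,2]<z1)
    p=P[m][:,:2].astype(np.float32)*1000
    return cv2.minAreaRect(p),len(p),np.median(P[m][:,2])
E
python3 - <<'E'
from h import *
np.set_printoptions(precision=4,suppress=True)
for n in("top","scene"):
    c=cap(n);P=cloud(c)
    print(n)
    print("bracket",rect(P,.45,.055,.075,.080,.092))
    print("stand",rect(P,.46,-.26,.07,.062,.076))
    print("small",rect(P,.36,-.27,.05,.035,.062))
    print("bin",rect(P,.5,.27,.11,.06,.08))
    print("handle",rect(P,.46,-.265,.05,.085,.14),rect(P,.46,-.265,.05,.110,.14))
    print("pin",rect(P,.452,.053,.03,.098,.108))
    print("clip",rect(P,.452,.053,.03,.0905,.097))
    I=c["image"].astype(int); 
    m=(I[...,0]>150)&(I[...,0]>I[...,2]*2.2)&(abs(P[...,0]-.46)<.06)&(abs(P[...,1]+.26)<.06)&(P[...,2]>.08)&(I[...,1]<.55*I[...,0])
    print("orange",m.sum(),P[m].mean(0),P[m].max(0),P[m].min(0))
    m=(I[...,0]>110)&(I[...,0]-I[...,2]>45)&(I[...,1]-I[...,2]>25)&(abs(P[...,0]-.452)<.04)&(abs(P[...,1]-.055)<.04)
    r,k=np.nonzero(m); W=np.array([px2w(c,a,b,.093) for a,b in zip(r,k)]); 
    if len(W): print("brass",len(W),W.mean(0),cv2.minAreaRect((W[:,:2]*1000).astype(np.float32)))
E
```

```text
top
bracket (((457.16986083984375, 64.79119873046875), (48.27679443359375, 105.60781860351562), 7.987144947052002), 650, np.float64(0.08891173535898922))
stand (((472.79071044921875, -275.1738586425781), (77.03392791748047, 66.70562744140625), 69.27412414550781), 643, np.float64(0.07104617170701233))
small (((349.6861877441406, -280.2413330078125), (59.978919982910156, 50.313720703125), 70.09683990478516), 450, np.float64(0.05391039950785326))
bin (((509.1268310546875, 278.1531677246094), (99.94718170166016, 136.09127807617188), 4.874691486358643), 504, np.float64(0.0709234678504227))
handle (((471.3628845214844, -276.2655944824219), (20.291759490966797, 27.385852813720703), 66.23632049560547), 122, np.float64(0.1196356929758271)) (((471.49005126953125, -276.5903015136719), (19.81006622314453, 26.88037109375), 65.8888931274414), 89, np.float64(0.12238956618533026))
pin (((458.14959716796875, 54.52399444580078), (15.396269798278809, 14.144842147827148), 43.81179428100586), 38, np.float64(0.10373212349037086))
clip (((457.89971923828125, 53.12959289550781), (46.263545989990234, 58.3205
[... 995 characters left out ...]
992188), 169, np.float64(0.10829345884232155)) (((470.88031005859375, -278.70831298828125), (19.839014053344727, 25.153608322143555), 75.50770568847656), 76, np.float64(0.1193724550902423))
pin (((457.6392822265625, 51.265560150146484), (13.508282661437988, 15.344755172729492), 51.230987548828125), 22, np.float64(0.1027644688413214))
clip (((457.6165771484375, 54.04662322998047), (46.75539779663086, 53.32538604736328), 6.612614631652832), 62, np.float64(0.09151612260339062))
orange 7 [ 0.4648 -0.2801  0.121 ] [ 0.4697 -0.2689  0.123 ] [ 0.4603 -0.2881  0.1196]
brass 24 [0.4563 0.0574 0.093 ] ((460.2410888671875, 57.12762451171875), (31.200252532958984, 28.48365020751953), 10.271472930908203)
```

Run:
```python
from h import *
s=cap("scene")["image"]; save(s,"c.png",(180,290,305,385),5)
```

```text
(no output)
```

View pics/c.png

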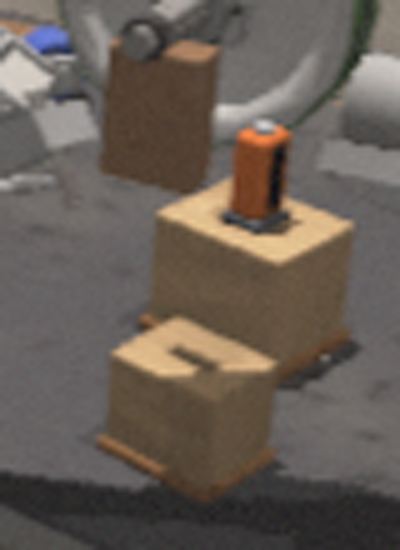

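Request:
{"name": "play_rows", "arguments": {
  "deltas": [
    {"x": 0.02,"y": 0.03,"az": -4,"fingers": 1},
    {"x": 0.05,"y": 0.07,"az": -11,"fingers": 1},
    {"x": 0.1,"y": 0.14,"az": -22,"fingers": 1},
    {"x": 0.15,"y": 0.2,"az": -33,"fingers": 1},
    {"x": 0.19,"y": 0.26,"z": -0.02,"az": -42,"fingers": 1},
    {"x": 0.2046,"y": 0.2877,"z": -0.05,"az": -45.8,"fingers": 1},
    {"x": 0.2046,"y": 0.2877,"z": -0.06,"az": -45.8,"fingers": 1},
    {"x": 0.2046,"y": 0.2877,"z": -0.06,"az": -45.8,"fingers": 1},
    {"x": 0.2046,"y": 0.2877,"z": -0.06,"az": -45.8,"fingers": 1},
    {"x": 0.2046,"y": 0.2877,"z": -0.06,"az": -45.8,"fingers": 1}
  ]
}}

```text
validation failed for argument at $.de...
```

The crop confirms the large stand. The black stripe is on the handle's right (-y) face, so wedge +x points to about 69.5°. The move call was refused, probably because each row needs every key.

Request:
{"name": "play_rows", "arguments": {
  "deltas": [
    {"x": 0.02,"y": 0.03,"z": 0,"ax": 0,"ay": 0,"az": -4,"fingers": 1},
    {"x": 0.05,"y": 0.07,"z": 0,"ax": 0,"ay": 0,"az": -11,"fingers": 1},
    {"x": 0.1,"y": 0.14,"z": 0,"ax": 0,"ay": 0,"az": -22,"fingers": 1},
    {"x": 0.15,"y": 0.2,"z": 0,"ax": 0,"ay": 0,"az": -33,"fingers": 1},
    {"x": 0.19,"y": 0.26,"z": -0.02,"ax": 0,"ay": 0,"az": -42,"fingers": 1},
    {"x": 0.2046,"y": 0.2877,"z": -0.05,"ax": 0,"ay": 0,"az": -45.8,"fingers": 1},
    {"x": 0.2046,"y": 0.2877,"z": -0.06,"ax": 0,"ay": 0,"az": -45.8,"fingers": 1},
    {"x": 0.2046,"y": 0.2877,"z": -0.06,"ax": 0,"ay": 0,"az": -45.8,"fingers": 1},
    {"x": 0.2046,"y": 0.2877,"z": -0.06,"ax": 0,"ay": 0,"az": -45.8,"fingers": 1},
    {"x": 0.2046,"y": 0.2877,"z": -0.06,"ax": 0,"ay": 0,"az": -45.8,"fingers": 1}
  ],
  "squeeze": 50
}}

```text
time_s: 2.08
ee_pos: [0.4726, -0.2733, 0.1697]
orientation: [[-0.349, -0.937, -0.001], [-0.937, 0.349, 0.002], [-0.002, 0.002, -1.0]]
ft_force: [-0.3, 0.6, 0.2]
opening: 0.0852
```

Request:
{"name": "play_rows", "arguments": {
  "deltas": [
    {"x": -0.0014,"y": -0.0042,"z": -0.02,"ax": 0,"ay": 0,"az": 0,"fingers": 1},
    {"x": -0.0014,"y": -0.0042,"z": -0.05,"ax": 0,"ay": 0,"az": 0,"fingers": 1},
    {"x": -0.0014,"y": -0.0042,"z": -0.075,"ax": 0,"ay": 0,"az": 0,"fingers": 1},
    {"x": -0.0014,"y": -0.0042,"z": -0.09,"ax": 0,"ay": 0,"az": 0,"fingers": 1},
    {"x": -0.0014,"y": -0.0042,"z": -0.09,"ax": 0,"ay": 0,"az": 0,"fingers": 1},
    {"x": -0.0014,"y": -0.0042,"z": -0.09,"ax": 0,"ay": 0,"az": 0,"fingers": 1},
    {"x": -0.0014,"y": -0.0042,"z": -0.09,"ax": 0,"ay": 0,"az": 0,"fingers": 1}
  ]
}}

```text
time_s: 2.67
ee_pos: [0.4716, -0.278, 0.0807]
orientation: [[-0.349, -0.937, -0.0], [-0.937, 0.349, 0.001], [-0.001, 0.001, -1.0]]
ft_force: [-0.5, -1.0, -0.8]
opening: 0.0854
```

Request:
{"name": "play_rows", "arguments": {
  "deltas": [
    {"x": 0,"y": 0,"z": 0,"ax": 0,"ay": 0,"az": 0,"fingers": -0.2},
    {"x": 0,"y": 0,"z": 0,"ax": 0,"ay": 0,"az": 0,"fingers": -0.6},
    {"x": 0,"y": 0,"z": 0,"ax": 0,"ay": 0,"az": 0,"fingers": -1},
    {"x": 0,"y": 0,"z": 0,"ax": 0,"ay": 0,"az": 0,"fingers": -1},
    {"x": 0,"y": 0,"z": 0,"ax": 0,"ay": 0,"az": 0,"fingers": -1},
    {"x": 0,"y": 0,"z": 0,"ax": 0,"ay": 0,"az": 0,"fingers": -1},
    {"x": 0,"y": 0,"z": 0,"ax": 0,"ay": 0,"az": 0,"fingers": -1},
    {"x": 0,"y": 0,"z": 0,"ax": 0,"ay": 0,"az": 0,"fingers": -1},
    {"x": 0,"y": 0,"z": 0,"ax": 0,"ay": 0,"az": 0,"fingers": -1},
    {"x": 0,"y": 0,"z": 0,"ax": 0,"ay": 0,"az": 0,"fingers": -1},
    {"x": 0,"y": 0,"z": 0,"ax": 0,"ay": 0,"az": 0,"fingers": -1}
  ],
  "squeeze": 60
}}

```text
time_s: 3.58
ee_pos: [0.4717, -0.2781, 0.081]
orientation: [[-0.349, -0.937, 0.0], [-0.937, 0.349, 0.001], [-0.001, 0.0, -1.0]]
ft_force: [-0.9, 0.7, 6.6]
opening: 0.0184
```

```bash
python3 -c "
from h import *
o=bot.get_obs();print(o)"
```

```text
{'time_s': 3.5833, 'joints': array([-3.68003678e+01,  3.33481624e+01,  9.70342632e+01,  6.60525422e-02,
        4.96535875e+01,  7.35979708e+01]), 'joint_vel': array([ 0.03622689,  0.10336928,  0.00396179, -0.03740579,  0.07394863,
        0.05235558]), 'effort': array([ 1.68662779e-01, -7.92019629e+01, -2.39692086e+01,  1.41119272e-01,
       -3.70211368e-01, -1.12062477e-03]), 'ee_pos': array([ 0.47170761, -0.27808687,  0.08097814]), 'orientation': array([[-3.49244570e-01, -9.37031605e-01,  2.32897340e-05],
       [-9.37031051e-01,  3.49244390e-01,  1.07986113e-03],
       [-1.01999782e-03,  3.55312432e-04, -9.99999417e-01]]), 'ft_force': array([-0.89475392,  0.71005314,  6.55168037]), 'torque': array([-0.0333466 ,  0.21387774, -0.04399392]), 'opening': 0.018360598759419734}
```

Request:
{"name": "play_rows", "arguments": {
  "deltas": [
    {"x": 0,"y": 0,"z": 0.01,"ax": 0,"ay": 0,"az": 0,"fingers": -1},
    {"x": 0,"y": 0,"z": 0.03,"ax": 0,"ay": 0,"az": 0,"fingers": -1},
    {"x": 0,"y": 0,"z": 0.06,"ax": 0,"ay": 0,"az": 0,"fingers": -1},
    {"x": 0,"y": 0,"z": 0.09,"ax": 0,"ay": 0,"az": 0,"fingers": -1},
    {"x": 0,"y": 0,"z": 0.12,"ax": 0,"ay": 0,"az": 0,"fingers": -1},
    {"x": 0,"y": 0,"z": 0.14,"ax": 0,"ay": 0,"az": 0,"fingers": -1},
    {"x": 0,"y": 0,"z": 0.15,"ax": 0,"ay": 0,"az": 0,"fingers": -1},
    {"x": 0,"y": 0,"z": 0.15,"ax": 0,"ay": 0,"az": 0,"fingers": -1}
  ]
}}

```text
time_s: 4.25
ee_pos: [0.4725, -0.2786, 0.2333]
orientation: [[-0.349, -0.937, 0.003], [-0.937, 0.349, -0.001], [0.0, -0.003, -1.0]]
ft_force: [1.0, 0.6, -2.0]
opening: 0.0181
```

Request:
{"name": "play_rows", "arguments": {
  "deltas": [
    {"x": -0.001,"y": 0.02,"z": 0,"ax": 0,"ay": 0,"az": 2,"fingers": -1},
    {"x": -0.003,"y": 0.055,"z": 0,"ax": 0,"ay": 0,"az": 5,"fingers": -1},
    {"x": -0.005,"y": 0.095,"z": 0,"ax": 0,"ay": 0,"az": 9,"fingers": -1},
    {"x": -0.007,"y": 0.135,"z": 0,"ax": 0,"ay": 0,"az": 12,"fingers": -1},
    {"x": -0.009,"y": 0.175,"z": 0,"ax": 0,"ay": 0,"az": 15,"fingers": -1},
    {"x": -0.011,"y": 0.215,"z": 0,"ax": 0,"ay": 0,"az": 18,"fingers": -1},
    {"x": -0.013,"y": 0.255,"z": 0,"ax": 0,"ay": 0,"az": 21,"fingers": -1},
    {"x": -0.015,"y": 0.295,"z": 0,"ax": 0,"ay": 0,"az": 24,"fingers": -1},
    {"x": -0.0165,"y": 0.33,"z": 0,"ax": 0,"ay": 0,"az": 27,"fingers": -1},
    {"x": -0.0171,"y": 0.35,"z": 0,"ax": 0,"ay": 0,"az": 28.1,"fingers": -1},
    {"x": -0.0171,"y": 0.3593,"z": 0,"ax": 0,"ay": 0,"az": 28.1,"fingers": -1},
    {"x": -0.0171,"y": 0.3593,"z": 0,"ax": 0,"ay": 0,"az": 28.1,"fingers": -1}
  ]
}}

```text
time_s: 5.25
ee_pos: [0.4546, 0.0821, 0.2321]
orientation: [[0.135, -0.991, 0.001], [-0.991, -0.135, 0.0], [-0.0, -0.001, -1.0]]
ft_force: [0.0, -0.2, -1.8]
opening: 0.0182
```

Run:
```python
from h import *
s=cap("scene")["image"]; save(s,"d.png",(110,230,190,290),6)
o=bot.get_obs(); print(o["ee_pos"],o["ft_force"],o["opening"],o["time_s"])
```

```text
[0.45485311 0.08093189 0.23232412] [-0.54224977 -0.95788897 -1.75929547] 0.018391377152666123 5.3
```

View pics/d.png

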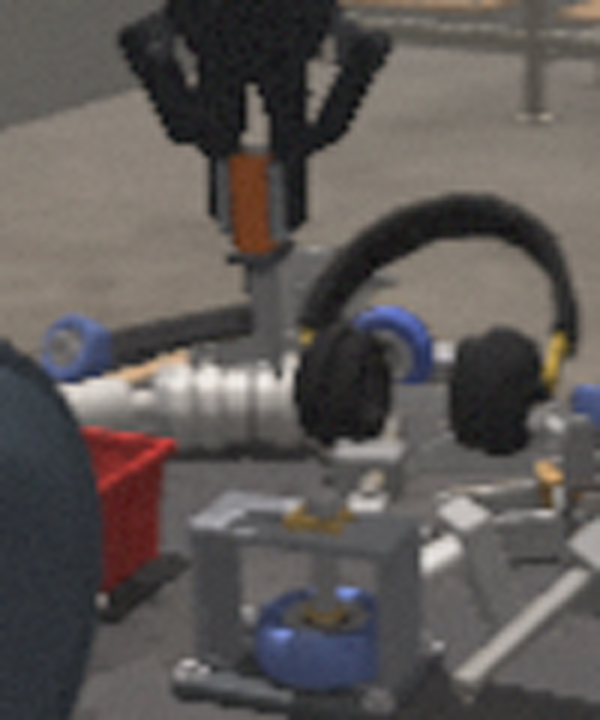

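Request:
{"name": "play_rows", "arguments": {
  "deltas": [
    {"x": 0,"y": 0,"z": -0.02,"ax": 0,"ay": 0,"az": 0,"fingers": -1},
    {"x": 0,"y": 0,"z": -0.04,"ax": 0,"ay": 0,"az": 0,"fingers": -1},
    {"x": 0,"y": 0,"z": -0.055,"ax": 0,"ay": 0,"az": 0,"fingers": -1},
    {"x": 0,"y": 0,"z": -0.0633,"ax": 0,"ay": 0,"az": 0,"fingers": -1},
    {"x": 0.0,"y": -0.001,"z": -0.0633,"ax": 0,"ay": 0,"az": 0,"fingers": -1},
    {"x": 0.0004,"y": -0.003,"z": -0.0633,"ax": 0,"ay": 0,"az": 0,"fingers": -1},
    {"x": 0.0004,"y": -0.003,"z": -0.0633,"ax": 0,"ay": 0,"az": 0,"fingers": -1},
    {"x": 0.0004,"y": -0.003,"z": -0.0633,"ax": 0,"ay": 0,"az": 0,"fingers": -1},
    {"x": 0.0004,"y": -0.003,"z": -0.0633,"ax": 0,"ay": 0,"az": 0,"fingers": -1}
  ]
}}

```text
time_s: 6.05
ee_pos: [0.4557, 0.0778, 0.1697]
orientation: [[0.134, -0.991, 0.003], [-0.991, -0.134, 0.0], [0.0, -0.003, -1.0]]
ft_force: [0.2, 0.8, -0.4]
opening: 0.0183
```

Request:
{"name": "play_rows", "arguments": {
  "deltas": [
    {"x": 0.0001,"y": -0.0007,"z": 0,"ax": 0,"ay": 0,"az": 0,"fingers": -1},
    {"x": 0.0002,"y": -0.0014,"z": 0,"ax": 0,"ay": 0,"az": 0,"fingers": -1},
    {"x": 0.0003,"y": -0.002,"z": 0,"ax": 0,"ay": 0,"az": 0,"fingers": -1},
    {"x": 0.0003,"y": -0.002,"z": 0,"ax": 0,"ay": 0,"az": 0,"fingers": -1},
    {"x": 0.0003,"y": -0.002,"z": 0,"ax": 0,"ay": 0,"az": 0,"fingers": -1}
  ]
}}

```text
time_s: 6.47
ee_pos: [0.456, 0.0758, 0.1697]
orientation: [[0.134, -0.991, 0.003], [-0.991, -0.134, 0.0], [0.0, -0.003, -1.0]]
ft_force: [0.3, -0.0, -0.9]
opening: 0.0185
```

Request:
{"name": "play_rows", "arguments": {
  "deltas": [
    {"x": 0.0,"y": -0.0007,"z": 0,"ax": 0,"ay": 0,"az": 0,"fingers": -1},
    {"x": 0.0,"y": -0.0014,"z": 0,"ax": 0,"ay": 0,"az": 0,"fingers": -1},
    {"x": 0.0,"y": -0.002,"z": 0,"ax": 0,"ay": 0,"az": 0,"fingers": -1},
    {"x": 0.0,"y": -0.002,"z": 0,"ax": 0,"ay": 0,"az": 0,"fingers": -1},
    {"x": 0.0,"y": -0.002,"z": 0,"ax": 0,"ay": 0,"az": 0,"fingers": -1}
  ]
}}

```text
time_s: 6.88
ee_pos: [0.456, 0.0738, 0.1697]
orientation: [[0.134, -0.991, 0.003], [-0.991, -0.134, 0.0], [0.0, -0.003, -1.0]]
ft_force: [0.4, -0.6, -1.1]
opening: 0.0185
```

Request:
{"name": "play_rows", "arguments": {
  "deltas": [
    {"x": 0.0,"y": -0.0007,"z": 0,"ax": 0,"ay": 0,"az": 0,"fingers": -1},
    {"x": 0.0002,"y": -0.0014,"z": 0,"ax": 0,"ay": 0,"az": 0,"fingers": -1},
    {"x": 0.0002,"y": -0.002,"z": 0,"ax": 0,"ay": 0,"az": 0,"fingers": -1},
    {"x": 0.0002,"y": -0.002,"z": 0,"ax": 0,"ay": 0,"az": 0,"fingers": -1},
    {"x": 0.0002,"y": -0.002,"z": 0,"ax": 0,"ay": 0,"az": 0,"fingers": -1}
  ]
}}

```text
time_s: 7.3
ee_pos: [0.4562, 0.0717, 0.1697]
orientation: [[0.134, -0.991, 0.003], [-0.991, -0.134, 0.0], [0.0, -0.003, -1.0]]
ft_force: [0.3, 0.4, -1.9]
opening: 0.0183
```

Request:
{"name": "play_rows", "arguments": {
  "deltas": [
    {"x": 0.0,"y": -0.0005,"z": 0,"ax": 0,"ay": 0,"az": 0,"fingers": -1},
    {"x": 0.0002,"y": -0.001,"z": 0,"ax": 0,"ay": 0,"az": 0,"fingers": -1},
    {"x": 0.0002,"y": -0.0015,"z": 0,"ax": 0,"ay": 0,"az": 0,"fingers": -1},
    {"x": 0.0002,"y": -0.0015,"z": 0,"ax": 0,"ay": 0,"az": 0,"fingers": -1},
    {"x": 0.0002,"y": -0.0015,"z": 0,"ax": 0,"ay": 0,"az": 0,"fingers": -1}
  ]
}}

```text
time_s: 7.72
ee_pos: [0.4563, 0.0704, 0.1697]
orientation: [[0.134, -0.991, 0.003], [-0.991, -0.134, 0.0], [-0.0, -0.003, -1.0]]
ft_force: [-0.6, 3.8, -1.3]
opening: 0.0182
```

Contact with the pin head came at about 4 N with the handle at bracket x ≈ 17 mm, so the blade lean is small. I'll ease off slightly and descend in small steps.

Request:
{"name": "play_rows", "arguments": {
  "deltas": [
    {"x": 0.0,"y": 0.0004,"z": 0,"ax": 0,"ay": 0,"az": 0,"fingers": -1},
    {"x": 0.0,"y": 0.0004,"z": -0.001,"ax": 0,"ay": 0,"az": 0,"fingers": -1},
    {"x": 0.0,"y": 0.0004,"z": -0.002,"ax": 0,"ay": 0,"az": 0,"fingers": -1},
    {"x": 0.0,"y": 0.0004,"z": -0.003,"ax": 0,"ay": 0,"az": 0,"fingers": -1},
    {"x": 0.0,"y": 0.0004,"z": -0.004,"ax": 0,"ay": 0,"az": 0,"fingers": -1},
    {"x": 0.0,"y": 0.0004,"z": -0.004,"ax": 0,"ay": 0,"az": 0,"fingers": -1},
    {"x": 0.0,"y": 0.0004,"z": -0.004,"ax": 0,"ay": 0,"az": 0,"fingers": -1}
  ]
}}

```text
time_s: 8.3
ee_pos: [0.4563, 0.0707, 0.1656]
orientation: [[0.134, -0.991, 0.002], [-0.991, -0.134, 0.0], [-0.0, -0.003, -1.0]]
ft_force: [0.4, 0.8, -2.1]
opening: 0.0182
```

Request:
{"name": "play_rows", "arguments": {
  "deltas": [
    {"x": 0.0,"y": 0.0,"z": -0.0005,"ax": 0,"ay": 0,"az": 0,"fingers": -1},
    {"x": 0.0,"y": 0.0,"z": -0.001,"ax": 0,"ay": 0,"az": 0,"fingers": -1},
    {"x": 0.0,"y": 0.0,"z": -0.0015,"ax": 0,"ay": 0,"az": 0,"fingers": -1},
    {"x": 0.0,"y": 0.0,"z": -0.002,"ax": 0,"ay": 0,"az": 0,"fingers": -1},
    {"x": 0.0,"y": 0.0,"z": -0.002,"ax": 0,"ay": 0,"az": 0,"fingers": -1},
    {"x": 0.0,"y": 0.0,"z": -0.002,"ax": 0,"ay": 0,"az": 0,"fingers": -1}
  ]
}}

```text
time_s: 8.8
ee_pos: [0.4563, 0.0707, 0.1636]
orientation: [[0.134, -0.991, 0.002], [-0.991, -0.134, 0.0], [-0.0, -0.002, -1.0]]
ft_force: [0.3, 0.4, -1.7]
opening: 0.0184
```

Request:
{"name": "play_rows", "arguments": {
  "deltas": [
    {"x": 0.0,"y": 0.0,"z": -0.0005,"ax": 0,"ay": 0,"az": 0,"fingers": -1},
    {"x": 0.0,"y": 0.0,"z": -0.001,"ax": 0,"ay": 0,"az": 0,"fingers": -1},
    {"x": 0.0,"y": 0.0,"z": -0.0015,"ax": 0,"ay": 0,"az": 0,"fingers": -1},
    {"x": 0.0,"y": 0.0,"z": -0.0015,"ax": 0,"ay": 0,"az": 0,"fingers": -1},
    {"x": 0.0,"y": 0.0,"z": -0.0015,"ax": 0,"ay": 0,"az": 0,"fingers": -1}
  ]
}}

```text
time_s: 9.22
ee_pos: [0.4562, 0.0707, 0.1621]
orientation: [[0.134, -0.991, 0.002], [-0.991, -0.134, 0.0], [-0.0, -0.002, -1.0]]
ft_force: [0.2, -0.6, -1.6]
opening: 0.0183
```

Request:
{"name": "play_rows", "arguments": {
  "deltas": [
    {"x": 0.0,"y": 0.0,"z": -0.0005,"ax": 0,"ay": 0,"az": 0,"fingers": -1},
    {"x": 0.0,"y": 0.0,"z": -0.001,"ax": 0,"ay": 0,"az": 0,"fingers": -1},
    {"x": 0.0,"y": 0.0,"z": -0.0015,"ax": 0,"ay": 0,"az": 0,"fingers": -1},
    {"x": 0.0,"y": 0.0,"z": -0.0015,"ax": 0,"ay": 0,"az": 0,"fingers": -1},
    {"x": 0.0,"y": 0.0,"z": -0.0015,"ax": 0,"ay": 0,"az": 0,"fingers": -1}
  ]
}}

```text
time_s: 9.63
ee_pos: [0.4562, 0.0707, 0.1605]
orientation: [[0.134, -0.991, 0.002], [-0.991, -0.134, 0.0], [-0.0, -0.002, -1.0]]
ft_force: [0.1, -0.6, -1.3]
opening: 0.0183
```

Request:
{"name": "play_rows", "arguments": {
  "deltas": [
    {"x": 0.0,"y": 0.0,"z": -0.001,"ax": 0,"ay": 0,"az": 0,"fingers": -1},
    {"x": 0.0,"y": 0.0,"z": -0.002,"ax": 0,"ay": 0,"az": 0,"fingers": -1},
    {"x": 0.0,"y": 0.0,"z": -0.003,"ax": 0,"ay": 0,"az": 0,"fingers": -1},
    {"x": 0.0,"y": 0.0,"z": -0.004,"ax": 0,"ay": 0,"az": 0,"fingers": -1},
    {"x": 0.0,"y": 0.0,"z": -0.004,"ax": 0,"ay": 0,"az": 0,"fingers": -1},
    {"x": 0.0,"y": 0.0,"z": -0.004,"ax": 0,"ay": 0,"az": 0,"fingers": -1}
  ]
}}

```text
time_s: 10.13
ee_pos: [0.4562, 0.0706, 0.1565]
orientation: [[0.134, -0.991, 0.002], [-0.991, -0.134, 0.0], [0.0, -0.002, -1.0]]
ft_force: [0.7, -3.0, -1.8]
opening: 0.0182
```

Request:
{"name": "play_rows", "arguments": {
  "deltas": [
    {"x": 0.0,"y": 0.0,"z": -0.001,"ax": 0,"ay": 0,"az": 0,"fingers": -1},
    {"x": 0.0,"y": 0.0,"z": -0.002,"ax": 0,"ay": 0,"az": 0,"fingers": -1},
    {"x": 0.0,"y": 0.0,"z": -0.003,"ax": 0,"ay": 0,"az": 0,"fingers": -1},
    {"x": 0.0,"y": 0.0,"z": -0.003,"ax": 0,"ay": 0,"az": 0,"fingers": -1},
    {"x": 0.0,"y": 0.0,"z": -0.003,"ax": 0,"ay": 0,"az": 0,"fingers": -1}
  ]
}}

```text
time_s: 10.55
ee_pos: [0.4563, 0.0706, 0.1534]
orientation: [[0.134, -0.991, 0.002], [-0.991, -0.134, 0.0], [0.0, -0.002, -1.0]]
ft_force: [1.4, -2.6, -2.5]
opening: 0.0184
```

Request:
{"name": "play_rows", "arguments": {
  "deltas": [
    {"x": 0.0,"y": 0.0,"z": -0.001,"ax": 0,"ay": 0,"az": 0,"fingers": -1},
    {"x": 0.0,"y": 0.0,"z": -0.002,"ax": 0,"ay": 0,"az": 0,"fingers": -1},
    {"x": 0.0,"y": 0.0,"z": -0.003,"ax": 0,"ay": 0,"az": 0,"fingers": -1},
    {"x": 0.0,"y": 0.0,"z": -0.004,"ax": 0,"ay": 0,"az": 0,"fingers": -1},
    {"x": 0.0,"y": 0.0,"z": -0.004,"ax": 0,"ay": 0,"az": 0,"fingers": -1}
  ]
}}

```text
time_s: 10.97
ee_pos: [0.4563, 0.0705, 0.1492]
orientation: [[0.134, -0.991, 0.002], [-0.991, -0.134, -0.0], [0.0, -0.002, -1.0]]
ft_force: [1.0, -3.3, -1.2]
opening: 0.0181
```

Request:
{"name": "play_rows", "arguments": {
  "deltas": [
    {"x": 0.0,"y": 0.0,"z": -0.001,"ax": 0,"ay": 0,"az": 0,"fingers": -1},
    {"x": 0.0,"y": 0.0,"z": -0.002,"ax": 0,"ay": 0,"az": 0,"fingers": -1},
    {"x": 0.0,"y": 0.0,"z": -0.003,"ax": 0,"ay": 0,"az": 0,"fingers": -1},
    {"x": 0.0,"y": 0.0,"z": -0.003,"ax": 0,"ay": 0,"az": 0,"fingers": -1}
  ]
}}

```text
time_s: 11.3
ee_pos: [0.4561, 0.0705, 0.1459]
orientation: [[0.134, -0.991, 0.002], [-0.991, -0.134, -0.0], [0.0, -0.002, -1.0]]
ft_force: [1.8, -4.6, -0.5]
opening: 0.0184
```

Request:
{"name": "play_rows", "arguments": {
  "deltas": [
    {"x": 0.0,"y": 0.0,"z": -0.001,"ax": 0,"ay": 0,"az": 0,"fingers": -1},
    {"x": 0.0,"y": 0.0,"z": -0.002,"ax": 0,"ay": 0,"az": 0,"fingers": -1},
    {"x": 0.0,"y": 0.0,"z": -0.003,"ax": 0,"ay": 0,"az": 0,"fingers": -1},
    {"x": 0.0,"y": 0.0,"z": -0.003,"ax": 0,"ay": 0,"az": 0,"fingers": -1}
  ]
}}

```text
time_s: 11.63
ee_pos: [0.456, 0.0704, 0.1427]
orientation: [[0.134, -0.991, 0.001], [-0.991, -0.134, -0.0], [0.0, -0.001, -1.0]]
ft_force: [0.5, -4.2, -1.7]
opening: 0.0181
```

Request:
{"name": "play_rows", "arguments": {
  "deltas": [
    {"x": 0.0,"y": 0.0,"z": -0.001,"ax": 0,"ay": 0,"az": 0,"fingers": -1},
    {"x": 0.0,"y": 0.0,"z": -0.002,"ax": 0,"ay": 0,"az": 0,"fingers": -1},
    {"x": 0.0,"y": 0.0,"z": -0.003,"ax": 0,"ay": 0,"az": 0,"fingers": -1},
    {"x": 0.0,"y": 0.0,"z": -0.003,"ax": 0,"ay": 0,"az": 0,"fingers": -1}
  ]
}}

```text
time_s: 11.97
ee_pos: [0.4558, 0.0705, 0.1394]
orientation: [[0.134, -0.991, 0.001], [-0.991, -0.134, 0.0], [-0.0, -0.001, -1.0]]
ft_force: [0.7, -1.6, -1.9]
opening: 0.0184
```

Request:
{"name": "play_rows", "arguments": {
  "deltas": [
    {"x": 0.0,"y": 0.0,"z": -0.001,"ax": 0,"ay": 0,"az": 0,"fingers": -1},
    {"x": 0.0,"y": 0.0,"z": -0.002,"ax": 0,"ay": 0,"az": 0,"fingers": -1},
    {"x": 0.0,"y": 0.0,"z": -0.003,"ax": 0,"ay": 0,"az": 0,"fingers": -1},
    {"x": 0.0,"y": 0.0,"z": -0.003,"ax": 0,"ay": 0,"az": 0,"fingers": -1}
  ]
}}

```text
time_s: 12.3
ee_pos: [0.4555, 0.0707, 0.1361]
orientation: [[0.134, -0.991, 0.0], [-0.991, -0.134, 0.001], [-0.0, -0.0, -1.0]]
ft_force: [-0.3, -0.4, -1.6]
opening: 0.0184
```

Request:
{"name": "play_rows", "arguments": {
  "deltas": [
    {"x": 0.0,"y": 0.0,"z": -0.001,"ax": 0,"ay": 0,"az": 0,"fingers": -1},
    {"x": 0.0,"y": 0.0,"z": -0.002,"ax": 0,"ay": 0,"az": 0,"fingers": -1},
    {"x": 0.0,"y": 0.0,"z": -0.003,"ax": 0,"ay": 0,"az": 0,"fingers": -1},
    {"x": 0.0,"y": 0.0,"z": -0.003,"ax": 0,"ay": 0,"az": 0,"fingers": -1}
  ]
}}

```text
time_s: 12.63
ee_pos: [0.4553, 0.0708, 0.1329]
orientation: [[0.134, -0.991, -0.0], [-0.991, -0.134, 0.001], [-0.001, 0.0, -1.0]]
ft_force: [0.2, 1.0, -1.5]
opening: 0.0185
```

Run:
```python
from h import *
s=cap("scene"); save(s["image"],"e.png",(130,230,200,290),6)
o=bot.get_obs(); print(o["ee_pos"],o["ft_force"],o["torque"],o["opening"],o["time_s"])
```

```text
[0.45537474 0.07077568 0.13297995] [ 0.50998566  0.31024406 -1.43718018] [-0.04941919  0.01373961  0.01223355] 0.018384542071521036 12.6833
```

View pics/e.png

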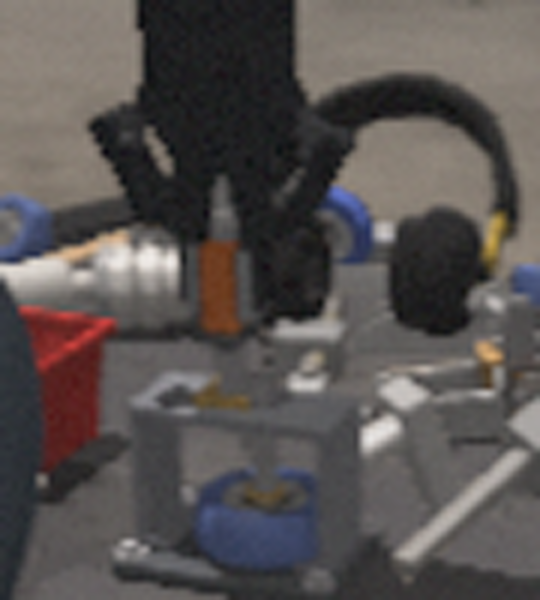

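The clip has moved about 16 mm along the slot in the picture (brass at crop x 195–250, previously over the pin), and the wedge forces are near zero. So the clip is off. I'll lift the wedge straight out.

Request:
{"name": "play_rows", "arguments": {
  "deltas": [
    {"x": 0,"y": 0,"z": 0.003,"ax": 0,"ay": 0,"az": 0,"fingers": -1},
    {"x": 0,"y": 0,"z": 0.008,"ax": 0,"ay": 0,"az": 0,"fingers": -1},
    {"x": 0,"y": 0,"z": 0.016,"ax": 0,"ay": 0,"az": 0,"fingers": -1},
    {"x": 0,"y": 0,"z": 0.025,"ax": 0,"ay": 0,"az": 0,"fingers": -1},
    {"x": 0,"y": 0,"z": 0.035,"ax": 0,"ay": 0,"az": 0,"fingers": -1},
    {"x": 0,"y": 0,"z": 0.05,"ax": 0,"ay": 0,"az": 0,"fingers": -1},
    {"x": 0,"y": 0,"z": 0.07,"ax": 0,"ay": 0,"az": 0,"fingers": -1},
    {"x": 0,"y": 0,"z": 0.09,"ax": 0,"ay": 0,"az": 0,"fingers": -1},
    {"x": 0,"y": 0,"z": 0.099,"ax": 0,"ay": 0,"az": 0,"fingers": -1},
    {"x": 0,"y": 0,"z": 0.099,"ax": 0,"ay": 0,"az": 0,"fingers": -1}
  ]
}}

```text
time_s: 13.52
ee_pos: [0.4565, 0.0708, 0.2343]
orientation: [[0.134, -0.991, 0.004], [-0.991, -0.134, 0.001], [-0.0, -0.004, -1.0]]
ft_force: [0.6, -0.2, -1.2]
opening: 0.0182
```

Request:
{"name": "play_rows", "arguments": {
  "deltas": [
    {"x": 0.001,"y": -0.02,"z": 0,"ax": 0,"ay": 0,"az": -2,"fingers": -1},
    {"x": 0.003,"y": -0.055,"z": 0,"ax": 0,"ay": 0,"az": -5,"fingers": -1},
    {"x": 0.005,"y": -0.095,"z": 0,"ax": 0,"ay": 0,"az": -9,"fingers": -1},
    {"x": 0.007,"y": -0.135,"z": 0,"ax": 0,"ay": 0,"az": -12,"fingers": -1},
    {"x": 0.009,"y": -0.175,"z": 0,"ax": 0,"ay": 0,"az": -15,"fingers": -1},
    {"x": 0.011,"y": -0.215,"z": 0,"ax": 0,"ay": 0,"az": -18,"fingers": -1},
    {"x": 0.013,"y": -0.255,"z": 0,"ax": 0,"ay": 0,"az": -21,"fingers": -1},
    {"x": 0.015,"y": -0.295,"z": 0,"ax": 0,"ay": 0,"az": -24,"fingers": -1},
    {"x": 0.016,"y": -0.325,"z": 0,"ax": 0,"ay": 0,"az": -27,"fingers": -1},
    {"x": 0.0163,"y": -0.342,"z": 0,"ax": 0,"ay": 0,"az": -28.1,"fingers": -1},
    {"x": 0.0163,"y": -0.349,"z": 0,"ax": 0,"ay": 0,"az": -28.1,"fingers": -1},
    {"x": 0.0163,"y": -0.349,"z": 0,"ax": 0,"ay": 0,"az": -28.1,"fingers": -1}
  ]
}}

```text
time_s: 14.52
ee_pos: [0.4723, -0.2792, 0.2333]
orientation: [[-0.35, -0.937, 0.003], [-0.937, 0.35, -0.001], [-0.0, -0.003, -1.0]]
ft_force: [-0.1, 0.6, -2.0]
opening: 0.0182
```

Run:
```python
from h import *
o=bot.get_obs(); print(o["ee_pos"],o["ft_force"],o["opening"],o["time_s"])
t=cap("top"); s=cap("scene")
A=cv2.resize(t["image"][175:225,200:280],(640,400),interpolation=cv2.INTER_CUBIC)
save(A,"f.png")
for n,c in(("top",t),("scene",s)):
    P=cloud(c); I=c["image"].astype(int)
    print(n,[(round(d["conf"],2),np.round(px2w(c,*d["point"],.09),4)) for d in bot.place_of(n,"spring_clip")[:3]])
    m=(I[...,0]>110)&(I[...,0]-I[...,2]>45)&(I[...,1]-I[...,2]>25)&(abs(P[...,0]-.452)<.05)&(abs(P[...,1]-.065)<.06)&(P[...,2]>.085)
    r,k=np.nonzero(m); W=np.array([px2w(c,a,b,.093) for a,b in zip(r,k)])
    if len(W): print(len(W),W.mean(0),cv2.minAreaRect((W[:,:2]*1000).astype(np.float32)))
```

```text
[ 0.47234644 -0.27922375  0.23327869] [-0.13353345  0.64928227 -1.99618676] 0.018206323227998127 14.5167
top []
scene [(0.56, array([0.4749, 0.0738, 0.09  ]))]
40 [0.45524101 0.07379036 0.093     ] ((455.8994140625, 75.16923522949219), (33.10929870605469, 26.921043395996094), 30.95250129699707)
```

View pics/f.png

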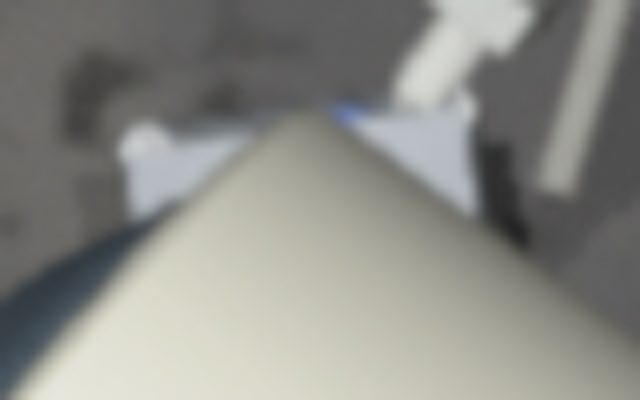

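The arm hides the clip from the top camera. The scene camera puts it off the pin, near y ≈ 0.074. The wedge goes back first.

Request:
{"name": "play_rows", "arguments": {
  "deltas": [
    {"x": -0.0006,"y": 0.0011,"z": -0.02,"ax": 0,"ay": 0,"az": 0,"fingers": -1},
    {"x": -0.0006,"y": 0.0011,"z": -0.05,"ax": 0,"ay": 0,"az": 0,"fingers": -1},
    {"x": -0.0006,"y": 0.0011,"z": -0.075,"ax": 0,"ay": 0,"az": 0,"fingers": -1},
    {"x": -0.0006,"y": 0.0011,"z": -0.08,"ax": 0,"ay": 0,"az": 0,"fingers": -1},
    {"x": -0.0006,"y": 0.0011,"z": -0.085,"ax": 0,"ay": 0,"az": 0,"fingers": -1},
    {"x": -0.0006,"y": 0.0011,"z": -0.09,"ax": 0,"ay": 0,"az": 0,"fingers": -1},
    {"x": -0.0006,"y": 0.0011,"z": -0.095,"ax": 0,"ay": 0,"az": 0,"fingers": -1},
    {"x": -0.0006,"y": 0.0011,"z": -0.1,"ax": 0,"ay": 0,"az": 0,"fingers": -1},
    {"x": -0.0006,"y": 0.0011,"z": -0.1,"ax": 0,"ay": 0,"az": 0,"fingers": -1}
  ]
}}

```text
time_s: 15.47
ee_pos: [0.4721, -0.2757, 0.1339]
orientation: [[-0.347, -0.938, 0.004], [-0.938, 0.347, -0.001], [-0.0, -0.004, -1.0]]
ft_force: [-0.1, 0.7, -2.3]
opening: 0.0181
```

Request:
{"name": "play_rows", "arguments": {
  "deltas": [
    {"x": -0.0004,"y": -0.0024,"z": 0,"ax": 0,"ay": 0,"az": 0,"fingers": -1},
    {"x": -0.0004,"y": -0.0024,"z": -0.01,"ax": 0,"ay": 0,"az": 0,"fingers": -1},
    {"x": -0.0004,"y": -0.0024,"z": -0.02,"ax": 0,"ay": 0,"az": 0,"fingers": -1},
    {"x": -0.0004,"y": -0.0024,"z": -0.03,"ax": 0,"ay": 0,"az": 0,"fingers": -1},
    {"x": -0.0004,"y": -0.0024,"z": -0.04,"ax": 0,"ay": 0,"az": 0,"fingers": -1},
    {"x": -0.0004,"y": -0.0024,"z": -0.046,"ax": 0,"ay": 0,"az": 0,"fingers": -1},
    {"x": -0.0004,"y": -0.0024,"z": -0.05,"ax": 0,"ay": 0,"az": 0,"fingers": -1},
    {"x": -0.0004,"y": -0.0024,"z": -0.052,"ax": 0,"ay": 0,"az": 0,"fingers": -1},
    {"x": -0.0004,"y": -0.0024,"z": -0.052,"ax": 0,"ay": 0,"az": 0,"fingers": -1}
  ]
}}

```text
time_s: 16.22
ee_pos: [0.4717, -0.278, 0.0816]
orientation: [[-0.347, -0.938, 0.003], [-0.938, 0.347, -0.001], [-0.001, -0.003, -1.0]]
ft_force: [0.9, 0.6, -1.1]
opening: 0.0184
```

Down to the original height. I'll release and rise.

Request:
{"name": "play_rows", "arguments": {
  "deltas": [
    {"x": 0,"y": 0,"z": -0.0004,"ax": 0,"ay": 0,"az": 0,"fingers": -0.6},
    {"x": 0,"y": 0,"z": 0,"ax": 0,"ay": 0,"az": 0,"fingers": -0.2},
    {"x": 0,"y": 0,"z": 0,"ax": 0,"ay": 0,"az": 0,"fingers": 0.4},
    {"x": 0,"y": 0,"z": 0,"ax": 0,"ay": 0,"az": 0,"fingers": 0.4},
    {"x": 0,"y": 0,"z": 0,"ax": 0,"ay": 0,"az": 0,"fingers": 0.4},
    {"x": 0,"y": 0,"z": 0.01,"ax": 0,"ay": 0,"az": 0,"fingers": 0.4},
    {"x": 0,"y": 0,"z": 0.04,"ax": 0,"ay": 0,"az": 0,"fingers": 0.4},
    {"x": 0,"y": 0,"z": 0.08,"ax": 0,"ay": 0,"az": 0,"fingers": 0.4},
    {"x": 0,"y": 0,"z": 0.12,"ax": 0,"ay": 0,"az": 0,"fingers": 0.4},
    {"x": 0,"y": -0.03,"z": 0.15,"ax": 0,"ay": 0,"az": 0,"fingers": 0.4},
    {"x": 0,"y": -0.06,"z": 0.15,"ax": 0,"ay": 0,"az": 0,"fingers": 0.4},
    {"x": -0.03,"y": -0.09,"z": 0.15,"ax": 0,"ay": 0,"az": 0,"fingers": 0.4}
  ]
}}

```text
time_s: 17.22
ee_pos: [0.4459, -0.3696, 0.235]
orientation: [[-0.345, -0.939, 0.009], [-0.939, 0.345, -0.005], [0.002, -0.01, -1.0]]
ft_force: [-1.0, -0.0, -1.4]
opening: 0.0596
```

Request:
{"name": "play_rows", "arguments": {
  "deltas": [
    {"x": -0.03,"y": -0.04,"z": 0,"ax": 0,"ay": 0,"az": 0,"fingers": 0.4},
    {"x": -0.05,"y": -0.08,"z": 0,"ax": 0,"ay": 0,"az": 0,"fingers": 0.4},
    {"x": -0.08,"y": -0.12,"z": 0,"ax": 0,"ay": 0,"az": 0,"fingers": 0.4},
    {"x": -0.11,"y": -0.15,"z": 0,"ax": 0,"ay": 0,"az": 0,"fingers": 0.4},
    {"x": -0.14,"y": -0.18,"z": 0,"ax": 0,"ay": 0,"az": 0,"fingers": 0.4},
    {"x": -0.14,"y": -0.18,"z": 0,"ax": 0,"ay": 0,"az": 0,"fingers": 0.4}
  ]
}}

```text
time_s: 17.72
ee_pos: [0.3025, -0.5526, 0.2359]
orientation: [[-0.347, -0.938, 0.009], [-0.938, 0.347, -0.007], [0.003, -0.011, -1.0]]
ft_force: [-0.3, -0.0, -0.4]
opening: 0.0597
```

Run:
```python
from h import *
np.set_printoptions(precision=4,suppress=True)
o=bot.get_obs(); print(o["ee_pos"],o["opening"],o["time_s"])
t=cap("top"); s=cap("scene")
A=cv2.resize(t["image"][175:225,205:275],(560,400),interpolation=cv2.INTER_CUBIC)
B=cv2.resize(s["image"][180:270,320:380],(240,400)); save(np.hstack([A,B]),"g.png")
for n,c in(("top",t),("scene",s)):
    P=cloud(c); I=c["image"].astype(int)
    for q in("spring_clip","clip_bow"): print(n,q,[(round(d["conf"],2),np.round(d["point"],1),px2w(c,*d["point"],.091)) for d in bot.place_of(n,q)[:3]])
    print("handle",rect(P,.4717,-.278,.04,.085,.14),"top z",P[(np.hypot(P[...,0]-.4717,P[...,1]+.278)<.01)][:,2].max())
    m=(I[...,0]>110)&(I[...,0]-I[...,2]>45)&(I[...,1]-I[...,2]>25)&(abs(P[...,0]-.452)<.05)&(abs(P[...,1]-.065)<.06)&(P[...,2]>.085)
    r,k=np.nonzero(m); W=np.array([px2w(c,a,b,.093) for a,b in zip(r,k)])
    if len(W): print(len(W),W.mean(0),cv2.minAreaRect((W[:,:2]*1000).astype(np.float32)))
```

```text
[ 0.3025 -0.5526  0.2359] 0.059746170476035663 17.7167
top spring_clip [(0.58, array([199.6, 231.3]), array([0.4587, 0.0796, 0.091 ]))]
top clip_bow [(0.59, array([203.4, 234.2]), array([0.4492, 0.0724, 0.091 ]))]
handle (((470.6318359375, -276.7086486816406), (19.879850387573242, 25.331850051879883), 66.1530990600586), 120, np.float64(0.12024901668086452)) top z 0.12990715740951164
69 [0.4561 0.0752 0.093 ] ((456.2561340332031, 72.96961975097656), (25.818737030029297, 28.114755630493164), 8.128862380981445)
scene spring_clip [(0.42, array([195.7, 237.7]), array([0.457 , 0.0717, 0.091 ]))]
scene clip_bow [(0.47, array([193. , 235.7]), array([0.4729, 0.0885, 0.091 ]))]
handle (((470.1923828125, -280.1780700683594), (20.544723510742188, 24.416847229003906), 70.57107543945312), 170, np.float64(0.10773381275248156)) top z 0.12692974670882284
36 [0.4567 0.0744 0.093 ] ((456.2856750488281, 75.06896209716797), (31.78779411315918, 27.525854110717773), 27.031047821044922)
```

View pics/g.png

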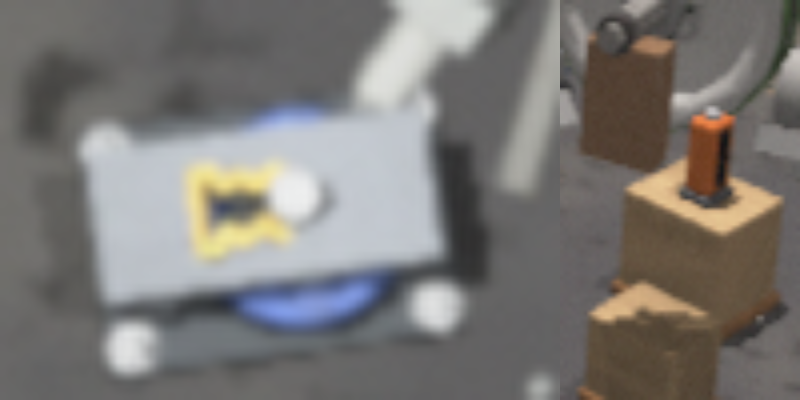

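The wedge is back upright and seated, with the flange on the block. The clip lies loose at top-crop cols 185–290, rows 160–258, unturned and about 16 mm along +x. Next I grip its bow corners at about (0.4546, 0.0815), with the jaws at 7.7°.

Request:
{"name": "play_rows", "arguments": {
  "deltas": [
    {"x": 0.003,"y": 0.015,"z": 0,"ax": 0,"ay": 0,"az": 3,"fingers": 0},
    {"x": 0.01,"y": 0.045,"z": 0,"ax": 0,"ay": 0,"az": 9,"fingers": 0},
    {"x": 0.019,"y": 0.08,"z": 0,"ax": 0,"ay": 0,"az": 15,"fingers": 0},
    {"x": 0.028,"y": 0.118,"z": 0,"ax": 0,"ay": 0,"az": 22,"fingers": 0},
    {"x": 0.037,"y": 0.156,"z": 0,"ax": 0,"ay": 0,"az": 29,"fingers": 0},
    {"x": 0.046,"y": 0.194,"z": 0,"ax": 0,"ay": 0,"az": 36,"fingers": 0},
    {"x": 0.055,"y": 0.232,"z": 0,"ax": 0,"ay": 0,"az": 43,"fingers": 0},
    {"x": 0.064,"y": 0.27,"z": 0,"ax": 0,"ay": 0,"az": 50,"fingers": 0},
    {"x": 0.074,"y": 0.308,"z": 0,"ax": 0,"ay": 0,"az": 57,"fingers": 0},
    {"x": 0.083,"y": 0.346,"z": 0,"ax": 0,"ay": 0,"az": 64,"fingers": 0},
    {"x": 0.092,"y": 0.384,"z": 0,"ax": 0,"ay": 0,"az": 71,"fingers": 0},
    {"x": 0.1,"y": 0.42,"z": 0,"ax": 0,"ay": 0,"az": 78,"fingers": 0}
  ],
  "squeeze": 25
}}

```text
time_s: 19.02
ee_pos: [0.4065, -0.1259, 0.2359]
orientation: [[0.851, -0.525, 0.008], [-0.525, -0.851, 0.008], [0.002, -0.011, -1.0]]
ft_force: [1.4, -0.5, 0.6]
opening: 0.0428
```

Request:
{"name": "play_rows", "arguments": {
  "deltas": [
    {"x": 0.008,"y": 0.035,"z": 0,"ax": 0,"ay": 0,"az": 6,"fingers": 0},
    {"x": 0.016,"y": 0.07,"z": 0,"ax": 0,"ay": 0,"az": 12,"fingers": 0},
    {"x": 0.025,"y": 0.108,"z": 0,"ax": 0,"ay": 0,"az": 19,"fingers": 0},
    {"x": 0.034,"y": 0.145,"z": 0,"ax": 0,"ay": 0,"az": 26,"fingers": 0},
    {"x": 0.042,"y": 0.18,"z": -0.02,"ax": 0,"ay": 0,"az": 33,"fingers": 0},
    {"x": 0.047,"y": 0.2,"z": -0.05,"ax": 0,"ay": 0,"az": 38,"fingers": 0},
    {"x": 0.0481,"y": 0.2074,"z": -0.076,"ax": -0.2,"ay": 0.5,"az": 39.4,"fingers": 0},
    {"x": 0.0481,"y": 0.2074,"z": -0.076,"ax": -0.2,"ay": 0.5,"az": 39.4,"fingers": 0},
    {"x": 0.0481,"y": 0.2074,"z": -0.076,"ax": -0.2,"ay": 0.5,"az": 39.4,"fingers": 0},
    {"x": 0.0481,"y": 0.2074,"z": -0.076,"ax": -0.2,"ay": 0.5,"az": 39.4,"fingers": 0}
  ]
}}

```text
time_s: 19.85
ee_pos: [0.4548, 0.0815, 0.1611]
orientation: [[0.991, 0.133, -0.005], [0.133, -0.991, 0.005], [-0.004, -0.006, -1.0]]
ft_force: [-0.2, 0.3, 0.3]
opening: 0.0426
```

Request:
{"name": "play_rows", "arguments": {
  "deltas": [
    {"x": 0,"y": 0,"z": -0.025,"ax": 0,"ay": 0,"az": 0,"fingers": 0},
    {"x": 0,"y": 0,"z": -0.05,"ax": 0,"ay": 0,"az": 0,"fingers": 0},
    {"x": 0,"y": 0,"z": -0.06,"ax": 0,"ay": 0,"az": 0,"fingers": 0},
    {"x": 0,"y": 0,"z": -0.066,"ax": 0,"ay": 0,"az": 0,"fingers": 0},
    {"x": 0,"y": 0,"z": -0.0685,"ax": 0,"ay": 0,"az": 0,"fingers": 0},
    {"x": 0,"y": 0,"z": -0.0705,"ax": 0,"ay": 0,"az": 0,"fingers": 0},
    {"x": 0,"y": 0,"z": -0.0714,"ax": 0,"ay": 0,"az": 0,"fingers": 0},
    {"x": 0,"y": 0,"z": -0.0714,"ax": 0,"ay": 0,"az": 0,"fingers": 0}
  ]
}}

```text
time_s: 20.52
ee_pos: [0.4553, 0.0814, 0.0904]
orientation: [[0.991, 0.133, -0.004], [0.133, -0.991, 0.005], [-0.003, -0.006, -1.0]]
ft_force: [-0.8, -0.1, 0.1]
opening: 0.0426
```

Request:
{"name": "play_rows", "arguments": {
  "deltas": [
    {"x": 0,"y": 0,"z": 0,"ax": 0,"ay": 0,"az": 0,"fingers": -0.15},
    {"x": 0,"y": 0,"z": 0,"ax": 0,"ay": 0,"az": 0,"fingers": -0.3},
    {"x": 0,"y": 0,"z": 0,"ax": 0,"ay": 0,"az": 0,"fingers": -0.6},
    {"x": 0,"y": 0,"z": 0,"ax": 0,"ay": 0,"az": 0,"fingers": -0.6},
    {"x": 0,"y": 0,"z": 0,"ax": 0,"ay": 0,"az": 0,"fingers": -0.6},
    {"x": 0,"y": 0,"z": 0,"ax": 0,"ay": 0,"az": 0,"fingers": -0.6},
    {"x": 0,"y": 0,"z": 0,"ax": 0,"ay": 0,"az": 0,"fingers": -0.6},
    {"x": 0,"y": 0,"z": 0,"ax": 0,"ay": 0,"az": 0,"fingers": -0.6}
  ]
}}

```text
time_s: 21.18
ee_pos: [0.4557, 0.0814, 0.0909]
orientation: [[0.991, 0.133, -0.003], [0.133, -0.991, 0.005], [-0.002, -0.005, -1.0]]
ft_force: [-1.3, -0.3, 9.9]
opening: 0.025
```

Request:
{"name": "play_rows", "arguments": {
  "deltas": [
    {"x": 0,"y": 0,"z": 0,"ax": 0,"ay": 0,"az": 0,"fingers": -1},
    {"x": 0,"y": 0,"z": 0,"ax": 0,"ay": 0,"az": 0,"fingers": -1},
    {"x": 0,"y": 0,"z": 0,"ax": 0,"ay": 0,"az": 0,"fingers": -1}
  ]
}}

```text
time_s: 21.43
ee_pos: [0.456, 0.0815, 0.0913]
orientation: [[0.991, 0.133, -0.002], [0.133, -0.991, 0.005], [-0.001, -0.005, -1.0]]
ft_force: [-0.8, -0.4, 7.9]
opening: 0.0242
```

Run:
```python
from h import *
o=bot.get_obs(); print(o["ee_pos"],o["ft_force"],o["torque"],o["opening"])
s=cap("scene"); save(s["image"],"i.png",(160,230,200,290),8)
```

```text
[0.45598547 0.08146162 0.09128318] [-0.80874099 -0.35676237  7.93541319] [-0.10753363  0.15210841 -0.0507403 ] 0.024160719800853735
```

View pics/i.png

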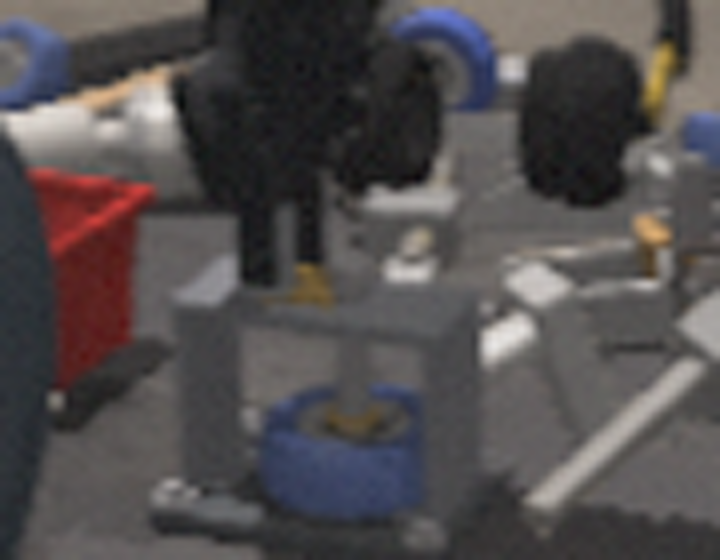

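The fingers hold at 24 mm, below the 28 mm expected, and the opening is still creeping. The clip looks tipped, so the tips have only a shallow hold. I'll open, go slightly lower and grip again.

Request:
{"name": "play_rows", "arguments": {
  "deltas": [
    {"x": 0,"y": 0,"z": 0,"ax": 0,"ay": 0,"az": 0,"fingers": -0.2},
    {"x": 0,"y": 0,"z": 0,"ax": 0,"ay": 0,"az": 0,"fingers": 0},
    {"x": 0,"y": 0,"z": 0,"ax": 0,"ay": 0,"az": 0,"fingers": 0},
    {"x": 0,"y": 0,"z": 0,"ax": 0,"ay": 0,"az": 0,"fingers": 0},
    {"x": 0,"y": 0,"z": 0,"ax": 0,"ay": 0,"az": 0,"fingers": 0}
  ]
}}

```text
time_s: 21.9
ee_pos: [0.4559, 0.0815, 0.0912]
orientation: [[0.991, 0.133, -0.002], [0.133, -0.991, 0.005], [-0.001, -0.005, -1.0]]
ft_force: [0.1, 0.2, -0.3]
opening: 0.0428
```

Run:
```python
from h import *
np.set_printoptions(precision=4,suppress=True)
o=bot.get_obs(); print(o["ee_pos"],o["ft_force"],o["opening"],o["time_s"])
c=cap("scene"); save(c["image"],"j.png",(180,215,215,265),14)
P=cloud(c); I=c["image"].astype(int)
m=(I[...,0]>90)&(I[...,0]-I[...,2]>45)&(I[...,1]-I[...,2]>20)&(abs(P[...,0]-.452)<.05)&(abs(P[...,1]-.065)<.06)&(P[...,2]>.085)
print(m.sum(),P[m].mean(0),P[m].min(0),P[m].max(0))
print([(round(d["conf"],2),d["point"],px2w(c,*d["point"],.091)) for q in("spring_clip","clip_bow") for d in bot.place_of("scene",q)[:2]])
```

```text
[0.4559 0.0815 0.0912] [ 0.1339  0.1598 -0.2704] 0.04275925167188942 21.9
14 [0.4556 0.0697 0.0939] [0.447  0.0575 0.0904] [0.4679 0.0797 0.0963]
[(0.41, [194.9, 239.0], array([0.4642, 0.0716, 0.091 ])), (0.54, [196.2, 235.2], array([0.4503, 0.0763, 0.091 ]))]
```

View pics/j.png

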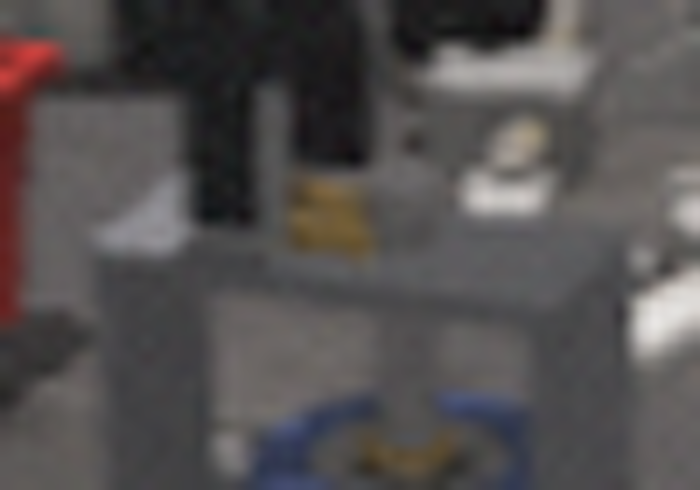

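Request:
{"name": "play_rows", "arguments": {
  "deltas": [
    {"x": -0.001,"y": 0,"z": -0.001,"ax": 0,"ay": 0,"az": 0,"fingers": 0},
    {"x": -0.001,"y": 0,"z": -0.002,"ax": 0,"ay": 0,"az": 0,"fingers": 0},
    {"x": -0.001,"y": 0,"z": -0.0028,"ax": 0,"ay": 0,"az": 0,"fingers": 0},
    {"x": -0.001,"y": 0,"z": -0.0028,"ax": 0,"ay": 0,"az": 0,"fingers": 0}
  ]
}}

```text
time_s: 22.38
ee_pos: [0.4548, 0.0815, 0.0882]
orientation: [[0.991, 0.133, -0.002], [0.133, -0.991, 0.005], [-0.002, -0.005, -1.0]]
ft_force: [0.2, 0.4, -0.2]
opening: 0.0429
```

Request:
{"name": "play_rows", "arguments": {
  "deltas": [
    {"x": 0,"y": 0,"z": 0,"ax": 0,"ay": 0,"az": 0,"fingers": -0.15},
    {"x": 0,"y": 0,"z": 0,"ax": 0,"ay": 0,"az": 0,"fingers": -0.25},
    {"x": 0,"y": 0,"z": 0,"ax": 0,"ay": 0,"az": 0,"fingers": -0.35},
    {"x": 0,"y": 0,"z": 0,"ax": 0,"ay": 0,"az": 0,"fingers": -0.5},
    {"x": 0,"y": 0,"z": 0,"ax": 0,"ay": 0,"az": 0,"fingers": -0.5},
    {"x": 0,"y": 0,"z": 0,"ax": 0,"ay": 0,"az": 0,"fingers": -0.5}
  ],
  "squeeze": 20
}}

```text
time_s: 22.88
ee_pos: [0.4549, 0.0814, 0.0883]
orientation: [[0.991, 0.133, -0.002], [0.133, -0.991, 0.005], [-0.001, -0.005, -1.0]]
ft_force: [0.2, -0.5, 1.1]
opening: 0.0263
```

Request:
{"name": "play_rows", "arguments": {
  "deltas": [
    {"x": 0,"y": 0,"z": 0.0003,"ax": 0,"ay": 0,"az": 0,"fingers": -0.6},
    {"x": 0,"y": 0,"z": 0.0003,"ax": 0,"ay": 0,"az": 0,"fingers": -0.6},
    {"x": -0.0004,"y": 0.003,"z": 0.0005,"ax": 0,"ay": 0,"az": 0,"fingers": -0.6},
    {"x": -0.0008,"y": 0.006,"z": 0.0005,"ax": 0,"ay": 0,"az": 0,"fingers": -0.6},
    {"x": -0.0012,"y": 0.009,"z": 0.0005,"ax": 0,"ay": 0,"az": 0,"fingers": -0.6},
    {"x": -0.0016,"y": 0.012,"z": 0.0005,"ax": 0,"ay": 0,"az": 0,"fingers": -0.6},
    {"x": -0.002,"y": 0.015,"z": 0.0005,"ax": 0,"ay": 0,"az": 0,"fingers": -0.6},
    {"x": -0.0024,"y": 0.018,"z": 0.0005,"ax": 0,"ay": 0,"az": 0,"fingers": -0.6},
    {"x": -0.0024,"y": 0.018,"z": 0.0005,"ax": 0,"ay": 0,"az": 0,"fingers": -0.6}
  ]
}}

```text
time_s: 23.63
ee_pos: [0.4524, 0.1, 0.0888]
orientation: [[0.991, 0.134, -0.002], [0.134, -0.991, 0.005], [-0.001, -0.005, -1.0]]
ft_force: [0.4, -0.5, -1.0]
opening: 0.0271
```

Run:
```python
from h import *
o=bot.get_obs(); print(o["ee_pos"],o["ft_force"],o["opening"],o["time_s"])
c=cap("scene"); save(c["image"],"k.png",(170,215,205,265),13)
```

```text
[0.45242392 0.1000244  0.08880248] [ 0.37925113 -0.45108459 -0.9732872 ] 0.027079005917483134 23.6333
```

View pics/k.png

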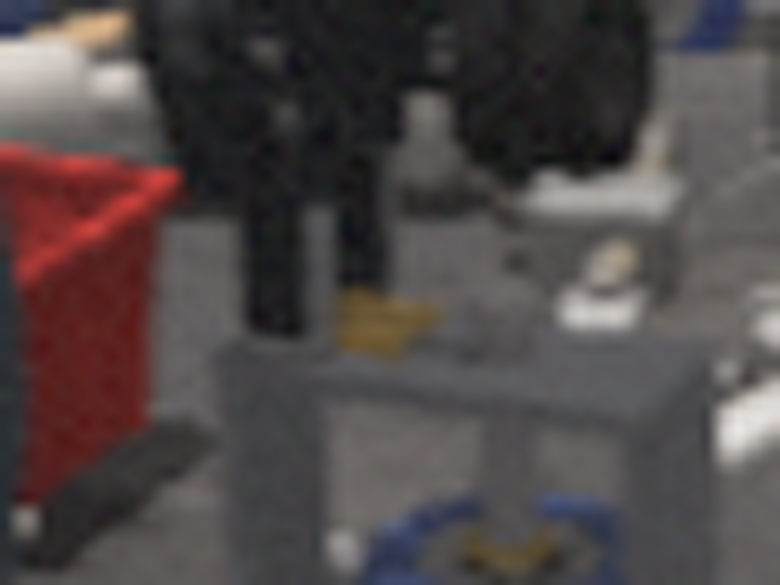

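The clip follows the fingers (opening now 27 mm), clear of the head. Now lift it, turn the jaws along the bin's long side and carry it over.

Request:
{"name": "play_rows", "arguments": {
  "deltas": [
    {"x": 0,"y": 0,"z": 0.005,"ax": 0,"ay": 0,"az": 0,"fingers": -0.6},
    {"x": 0,"y": 0,"z": 0.015,"ax": 0,"ay": 0,"az": 0,"fingers": -0.6},
    {"x": 0,"y": 0,"z": 0.035,"ax": 0,"ay": 0,"az": 0,"fingers": -0.6},
    {"x": 0,"y": 0,"z": 0.06,"ax": 0,"ay": 0,"az": 0,"fingers": -0.6},
    {"x": 0,"y": 0,"z": 0.085,"ax": 0,"ay": 0,"az": 0,"fingers": -0.6},
    {"x": 0,"y": 0,"z": 0.1,"ax": 0,"ay": 0,"az": 0,"fingers": -0.6},
    {"x": 0,"y": 0,"z": 0.1,"ax": 0,"ay": 0,"az": 0,"fingers": -0.6}
  ]
}}

```text
time_s: 24.27
ee_pos: [0.4539, 0.0998, 0.1919]
orientation: [[0.991, 0.134, 0.003], [0.134, -0.991, 0.006], [0.004, -0.005, -1.0]]
ft_force: [0.8, -0.3, 0.0]
opening: 0.0264
```

Request:
{"name": "play_rows", "arguments": {
  "deltas": [
    {"x": 0.004,"y": 0.012,"z": 0,"ax": 0,"ay": 0,"az": 6,"fingers": -0.6},
    {"x": 0.01,"y": 0.03,"z": 0,"ax": 0,"ay": 0,"az": 13,"fingers": -0.6},
    {"x": 0.016,"y": 0.05,"z": 0,"ax": 0,"ay": 0,"az": 20,"fingers": -0.6},
    {"x": 0.022,"y": 0.07,"z": 0,"ax": 0,"ay": 0,"az": 27,"fingers": -0.6},
    {"x": 0.028,"y": 0.09,"z": 0,"ax": 0,"ay": 0,"az": 34,"fingers": -0.6},
    {"x": 0.034,"y": 0.11,"z": 0,"ax": 0,"ay": 0,"az": 41,"fingers": -0.6},
    {"x": 0.04,"y": 0.13,"z": 0,"ax": 0,"ay": 0,"az": 48,"fingers": -0.6},
    {"x": 0.046,"y": 0.148,"z": 0,"ax": 0,"ay": 0,"az": 55,"fingers": -0.6},
    {"x": 0.051,"y": 0.162,"z": 0,"ax": 0,"ay": 0,"az": 62,"fingers": -0.6},
    {"x": 0.055,"y": 0.172,"z": 0,"ax": 0,"ay": 0,"az": 69,"fingers": -0.6},
    {"x": 0.0566,"y": 0.177,"z": 0,"ax": 0,"ay": 0,"az": 76,"fingers": -0.6},
    {"x": 0.0566,"y": 0.177,"z": 0,"ax": 0,"ay": 0,"az": 83,"fingers": -0.6}
  ]
}}

```text
time_s: 25.27
ee_pos: [0.5106, 0.2777, 0.1911]
orientation: [[-0.019, 1.0, -0.006], [1.0, 0.019, 0.003], [0.004, -0.006, -1.0]]
ft_force: [-0.0, -0.2, -2.4]
opening: 0.0265
```

Lower into the bin and release.

Request:
{"name": "play_rows", "arguments": {
  "deltas": [
    {"x": -0.001,"y": 0,"z": -0.03,"ax": 0,"ay": 0,"az": 3,"fingers": -0.6},
    {"x": -0.001,"y": 0,"z": -0.07,"ax": 0,"ay": 0,"az": 3,"fingers": -0.6},
    {"x": -0.001,"y": 0,"z": -0.11,"ax": 0,"ay": 0,"az": 3,"fingers": -0.6},
    {"x": -0.001,"y": 0,"z": -0.14,"ax": 0,"ay": 0,"az": 3,"fingers": -0.6},
    {"x": -0.001,"y": 0,"z": -0.151,"ax": 0,"ay": 0,"az": 3,"fingers": -0.6},
    {"x": -0.001,"y": 0,"z": -0.151,"ax": 0,"ay": 0,"az": 3,"fingers": -0.6},
    {"x": -0.001,"y": 0,"z": -0.151,"ax": 0,"ay": 0,"az": 3,"fingers": -0.2},
    {"x": -0.001,"y": 0,"z": -0.151,"ax": 0,"ay": 0,"az": 3,"fingers": 0.05},
    {"x": -0.001,"y": 0,"z": -0.151,"ax": 0,"ay": 0,"az": 3,"fingers": 0.05},
    {"x": -0.001,"y": 0,"z": -0.151,"ax": 0,"ay": 0,"az": 3,"fingers": 0.05},
    {"x": -0.001,"y": 0,"z": -0.151,"ax": 0,"ay": 0,"az": 3,"fingers": 0.05}
  ]
}}

```text
time_s: 26.18
ee_pos: [0.5101, 0.2779, 0.0412]
orientation: [[-0.071, 0.997, -0.004], [0.997, 0.071, 0.004], [0.004, -0.004, -1.0]]
ft_force: [0.1, -0.2, 0.2]
opening: 0.0449
```

Request:
{"name": "play_rows", "arguments": {
  "deltas": [
    {"x": 0,"y": 0,"z": 0.02,"ax": 0,"ay": 0,"az": 0,"fingers": 0.05},
    {"x": 0,"y": 0,"z": 0.06,"ax": 0,"ay": 0,"az": 0,"fingers": 0.05},
    {"x": 0,"y": 0,"z": 0.1,"ax": 0,"ay": 0,"az": 0,"fingers": 0.05},
    {"x": 0,"y": 0,"z": 0.14,"ax": 0,"ay": 0,"az": 0,"fingers": 0.05},
    {"x": 0,"y": 0,"z": 0.18,"ax": 0,"ay": 0,"az": 0,"fingers": 0.05},
    {"x": -0.03,"y": -0.03,"z": 0.2,"ax": 0,"ay": 0,"az": 0,"fingers": 0.05},
    {"x": -0.04,"y": -0.07,"z": 0.2,"ax": 0,"ay": 0,"az": 0,"fingers": 0.05},
    {"x": -0.05,"y": -0.11,"z": 0.2,"ax": 0,"ay": 0,"az": 0,"fingers": 0.05},
    {"x": -0.06,"y": -0.15,"z": 0.2,"ax": 0,"ay": 0,"az": 0,"fingers": 0.05},
    {"x": -0.07,"y": -0.19,"z": 0.2,"ax": 0,"ay": 0,"az": 0,"fingers": 0.05},
    {"x": -0.07,"y": -0.23,"z": 0.2,"ax": 0,"ay": 0,"az": 0,"fingers": 0.05},
    {"x": -0.07,"y": -0.26,"z": 0.2,"ax": 0,"ay": 0,"az": 0,"fingers": 0.05}
  ]
}}

```text
time_s: 27.18
ee_pos: [0.4391, 0.0155, 0.242]
orientation: [[-0.071, 0.997, -0.003], [0.997, 0.071, 0.003], [0.004, -0.003, -1.0]]
ft_force: [0.7, -0.4, 0.5]
opening: 0.045
```

Request:
{"name": "play_rows", "arguments": {
  "deltas": [
    {"x": -0.01,"y": -0.02,"z": 0,"ax": 0,"ay": 0,"az": 0,"fingers": 0.05},
    {"x": -0.01,"y": -0.05,"z": 0,"ax": 0,"ay": 0,"az": 0,"fingers": 0.05},
    {"x": -0.01,"y": -0.09,"z": 0,"ax": 0,"ay": 0,"az": 0,"fingers": 0.05},
    {"x": -0.01,"y": -0.11,"z": 0,"ax": 0,"ay": 0,"az": 0,"fingers": 0.05},
    {"x": -0.01,"y": -0.11,"z": 0,"ax": 0,"ay": 0,"az": 0,"fingers": 0.05}
  ]
}}

```text
time_s: 27.6
ee_pos: [0.4294, -0.0979, 0.2426]
orientation: [[-0.068, 0.998, -0.002], [0.998, 0.068, 0.002], [0.002, -0.002, -1.0]]
ft_force: [0.7, 1.2, -0.5]
opening: 0.045
```

Run:
```python
from h import *
np.set_printoptions(precision=4,suppress=True)
o=bot.get_obs(); print(o["ee_pos"],o["ft_force"],o["opening"],o["time_s"])
t=cap("top"); P=cloud(t); s=cap("scene"); Q=cloud(s)
A=cv2.resize(t["image"][155:225,130:260],(650,350),interpolation=cv2.INTER_CUBIC)
B=np.zeros_like(A); b=cv2.resize(s["image"][180:290,180:380],(450,248)); B=B[:250]; B[:248,:450]=b
save(np.vstack([A,B]),"l.png")
I=t["image"].astype(int)
m=(I[...,1]>90)&(I[...,0]-I[...,2]>45)&(I[...,1]>.5*I[...,0])&(abs(P[...,0]-.51)<.06)&(abs(P[...,1]-.278)<.08)
print("brass in bin",m.sum(),P[m].mean(0) if m.any() else "")
print([(round(d["conf"],2),d["point"],px2w(t,*d["point"],.02)) for d in bot.place_of("top","spring_clip")[:3]])
print("handle",rect(Q,.4717,-.278,.04,.085,.14)); 
print("wheel",[px2w(s,*d["point"],0) for d in bot.place_of("scene","spare_wheel")[:1]])
```

```text
[ 0.4294 -0.0979  0.2426] [ 0.674   1.221  -0.4995] 0.044973120599776484 27.6
brass in bin 118 [0.5198 0.2825 0.0067]
[(0.68, [202.2, 240.4], array([0.4594, 0.0588, 0.02  ])), (0.58, [178.1, 159.8], array([0.5241, 0.2726, 0.02  ]))]
handle (((469.5549621582031, -283.4269714355469), (18.306102752685547, 32.32728576660156), 49.367305755615234), 173, np.float64(0.10786856306516923))
wheel [array([ 0.5115,  0.2815, -0.    ])]
```

View pics/l.png

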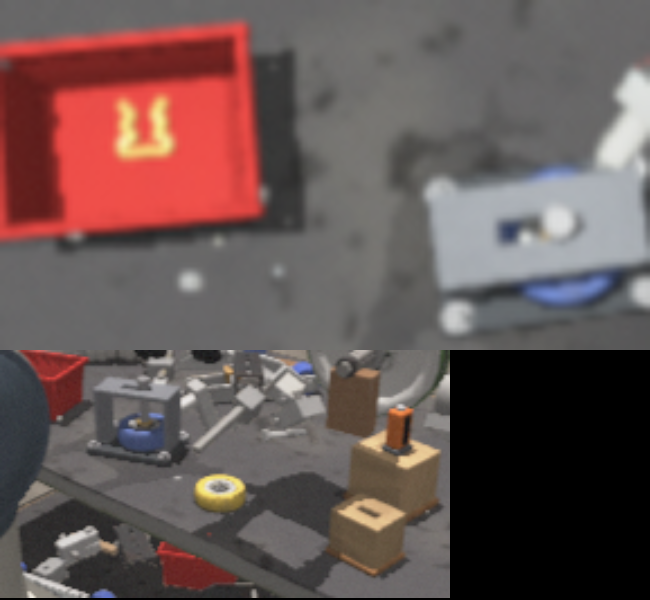

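The clip lies flat in the bin (top crop, about (145,130)). The wedge stands upright in the large stand and the yellow wheel is where it was. The gripper is clear, so I'm handing in.

```bash
python3 -c "
from workcell import bot
print(bot.close_job())"
```

```text
the job is handed in; nothing more can be done
None
```

The job is done and handed in at about 28 s of the 67 s allowed. No verdict was given.

- **Wedge and clip:** I took the wedge from the larger stand and felt the pin head at about 4 N. The blade then went down inside the bow, with at most about 5 N read at the end of each step. The clip came off and lay about 16 mm along the slot.
- **Putting away:** I put the wedge back in its stand. The first pinch on the clip was too shallow, so I opened, went about 3 mm lower and gripped again. Then I drew it clear of the head and set it in the red bin.
- **Final checks:** the last picture shows the clip flat in the bin, about 1 cm from its centre and 7 mm up. The wedge stands upright in its stand, released at its original height to within 1 mm. The yellow wheel looks untouched and the gripper is clear.
- **Checks that disagreed:**
  - The last network fix on the wheel was wrong, because it pointed at the bin; I judged the wheel by eye.
  - The top network's first choice for the clip was the pin area.
  - The last depth fit of the handle was stretched (32 mm against 26 mm), but its height was unchanged and the picture shows it upright.

I viewed 11 pictures, one over the budget of 10.

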